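# Seat and clamp a catheter handle in the bench fixture

## Robot

A 6-joint arm with a two-finger parallel gripper is mounted at the origin on the work surface. World frame = base frame: x ahead of the robot, y to its left, z up, the work surface at z = 0. Lengths are in m, angles in degrees, forces in N, time in s.
With the tool pointing down it reaches from about 0.35 to 0.875 m from the base axis. Payload 4.2 kg.
Tool frame: the origin (TCP) lies on the centre line of the jaws, within the pads' length; the fingertips stand 19 mm ahead of it and the grasp point (between the pads) is the TCP; x points along the fingers, y is the direction in which the jaws open and shut, and the axes are right-handed (so a half turn about x gives the same grasp; the last joint's range is limited). The gripper opens to 87 mm and grips with 3 to 60 N. Pads are 19 mm wide; open, the fingers measure 117 mm over their backs; the gripper's body (75 mm by 190 mm) begins 51 mm behind the grasp point.
Start: joints at [-48.495, 22.042, 0.453, 0, -68.411, -14.817], TCP at [0.281, -0.558, 0.242] pointing down, gripper open.
Joint ranges: [-179.83, 179.83], [-69.29, 118.12], [-61.27, 80.66], [-181.25, 117.63], [-171.15, -9.14], [-177.46, 177.46]. Speed limits (degrees/s): [159.86, 159.86, 180, 180, 180, 180].

## Interface

Orientations are given as a 3x3 rotation matrix whose columns are the frame's x, y, z axes.
In Python, from station import r, viewer, job, spotter gives the robot as it stands.
- The arm moves only by the tool play_rows, never from a script. Its argument "commands" is a list of rows, each an object of numbers: "fingers": the gripper command: -1 is fully open, 1 is shut, values between are in proportion; "tx", "ty", "tz": the shift along the tool's x, y, z normalised to -1 to 1, where 1 is 750 mm; "ax", "ay", "az": the turn, a rotation vector about the tool's x, y, z normalised to -1 to 1, where 1 is pi rad. In form: [{"fingers": .., "tx": .., "ty": .., "tz": .., "ax": .., "ay": .., "az": ..}, ...]. A call has 1 to 5 rows; each row is the pose to reach, as a shift and turn from the pose commanded when the call began, along the tool's axes at that moment, turning the shorter way round; what a row does not reach only later rows make up. A row lasts 1/12 s, in which the tool goes at most 41.7 mm and 7.16 degrees, less where a joint would pass 70% of its speed; a pose out of reach is approached as far as the arm can. A call with a number of a shift or a turn outside -1 to 1 is refused whole. A call with a gripper value outside its range is refused whole. The fingers move at their own pace and stop on an object; the grip force is fixed at half the most. Time passes only in rows, so rows that repeat a pose let the fingers close. It gives the time, the measured TCP pose, the force and the opening at its end, in the units of the state.
- r.sense(): the state, without advancing time (a new reading comes with each control period).
- viewer.capture(name): name is "scene" or "top"; returns a dict with "image" (420x560x3 uint8, red, green, blue), "fx", "fy", "cx", "cy" (pixels), "R" (3x3) and "t" (3): a world point X has camera coordinates R X + t. Camera axes: x right, y down, z forward; pixel columns grow to the right and rows downward; lengths in m; the calibration is good to about 2 mm. A picture is of the moment at which its call begins. There is no depth.
- job.finish_job(): hands the job in, once; it reports no verdict.
Trained networks look in a picture, given as the dict that the camera call returned (one of the last four; its "shot" number tells which), for a name from the list of things; names that differ only in an ending like _2 or _b are one class to them, and where a whole thing is asked for, a point or a joint stands for the part that bears it (a point fixed in the world has none). Each returns a list of dicts, best first, with "score" (0 to 1); they miss things now and then, are a little off and sometimes report something else, mostly with a low value. They report only what shows in the picture. A call takes as long as a camera call. They do not tell look-alikes from the thing itself.
- spotter.find_in(name, picture): "uv" ([column, row] in pixels, amid what is visible of it).
- spotter.silhouettes(name, picture): "region" (420x560 bool, what is visible of it) and "uv" ([column, row] in pixels, amid what is visible of it).
The state is a dict: "time_s": time; "joints": joint angles; "joint_velocities": joint speeds; "effort": joint torques, N m; "tcp_pos": TCP position; "ee_rot": TCP orientation; "wrist_force": force on the tool from outside, world axes, zero at the start; "moment": the same for the moment, N m; "gripper_width": opening from 0.0 (shut) to 1.0 (fully open).
Only numpy, scipy, OpenCV 4.12 (cv2) and the standard library are available. Lean on these libraries where they do the work, as an engineer would, in place of code of your own. Each camera call takes 0.05 s, during which the arm holds its last target. There are 200 camera calls.

## Task

Using your fingertips, push the grey-and-blue catheter handle along its aluminium cradle until it is fully home against the blue fork stop. Then push the red-gripped clamp lever over, away from its open side, past its dead point until it snaps into lock and the rubber pad holds the handle down. Lift nothing, work the clamp only by its lever and never by its steel presser bar, and leave the other things on the bench where they are.

Things in the scene. Friction and masses are not known exactly. Their poses are not given: they have to be found in the camera images.
- fixture: Fixed white base plate (x -115..185, y -165..145 mm, 6 mm thick) with cradle, stop and clamp. Origin on the bench under the cradle's centre line, below the middle of a fully seated handle; z up. Own +y runs along the cradle to the fork stop; own +x points from the cradle to the grey clamp housing (x 45..110, y -22..103 mm, 42 mm high).
- handle: Loose catheter handle: grey cylinder, 36 mm diameter, 130 mm long, two blue bands, about 0.15 kg, lying in the cradle along fixture y. Origin at mid-length on its axis, 38 mm above the bench; own +y points to the stop end, whose thin red stub (10 x 30 mm) passes between the fork posts. Starts 20 to 55 mm short of the stop; home = origin at fixture y 0. Slides with about 1 N, may roll.
- handle_end (a point): Centre of the handle's flat free (-y) end face, 38 mm above the bench, 65 mm from the handle's origin: the face to push, towards the fixture's +y. The face reaches from 20 to 56 mm above the bench.
- stop_face (a point): Fork stop: two blue posts 64 mm high, 16 mm wide, centred at fixture x +-15.6 mm. This point lies on their stop face on the cradle's centre line, fixture frame (0, 65, 38) mm.
- lever (a joint): Clamp lever angle (rad): 0 = open, leaning 42 deg from upright towards the cradle (fixture -x); 0.73 = upright; about 0.9 = dead point; 1.6 = locked, leaning 50 deg to fixture +x. A spring drives it back to 0 if let go before the dead point, and on to 1.6 by itself past it. Takes 8 N along its arc (10 to 17 N pushed level, with rubbing) at first, none at the dead point.
- lever_grip (a point): Centre of the lever's red grip bar: diameter 18 mm, 66 mm long along the fixture's y. It is 100 mm from the pivot and swings in an arc in the fixture's x-z plane; open it stands about 130 mm above the bench. A steel strip 14 mm wide, 8 mm thick joins its middle to the pivot.
- lever_pivot (a point): Pivot of the lever; fixture frame (75, 65, 55) mm, axis along the fixture's y. Positive angle carries the grip towards fixture +x.
- presser: Clamp's steel presser bar, 82 x 16 x 12 mm, black rubber pad (22 mm diameter) near its free end. Origin at its hinge, fixture frame (60, 0, 70) mm. With the lever open it stands almost upright (top about 150 mm above the bench); the lever brings it down level, its sprung pad pressing the middle of the handle with about 2 N. Not to be touched.
- cradle_end (a point): Centre of the cradle floor at its open (-y) end, fixture frame (0, -145, 20) mm. Cradle: aluminium rail from here to fixture y 80 mm, floor 20 mm above the bench, a low lip on each side (outer faces at x +-22 mm, lip tops 28 mm above the bench).
- syringe: Bystander: clear syringe lying flat, about 145 mm long, 30 mm high, on the plate beside the cradle on fixture -x. Origin at its underside.
- vial: Bystander: amber vial with blue cap, 28 mm diameter, 50 mm high, standing on the plate behind the handle's free end, on fixture +x. Origin at its underside.
- spare: Bystander: spare black-and-grey handle on a white foot, 160 mm long, 42 mm high. Origin at its underside.
- tester: Bystander: black hand-held tester 70 x 110 x 22 mm with a green window. Origin at its underside.
- driver: Bystander: screwdriver, 160 mm long, lying flat.
- heart: Bystander: red and blue anatomical heart model on a white round foot 90 mm wide, about 190 mm high. Origin at its underside.
- tray: Bystander: open red two-part tray 110 x 150 x 35 mm. Origin at its underside.
Things that resemble listed ones, but are neither listed nor needed, are in the scene too. Leave any green, purple or yellow look-alike of the handle alone.

How it is judged (in metres and radians):
On the way, in this order (a step that is already met when the one before it is completed fails the run):
1. the handle is home against the fork stop (within 3.5 mm) with the lever still open (y of handle in the frame of fixture above -0.0035 m and z of handle in the frame of fixture between 0.033 and 0.043 m and x of handle in the frame of fixture between -0.006 and 0.006 m and angle between the y axis of handle and the y axis of fixture, either way round below 0.12 rad and value of joint lever below 0.3 rad), for 0.2 s.
2. the lever has snapped into lock (value of joint lever above 1.52 rad and y of handle in the frame of fixture above -0.0035 m), for 0.2 s.
At the end, for the whole second after the job is handed in: The lever is locked (joint above 1.52 rad), the handle lies in its cradle within 3.5 mm of the fork stop, at rest, and the rubber pad presses on it with more than 0.5 N (all of step 2 and z of handle in the frame of fixture between 0.033 and 0.043 m and x of handle in the frame of fixture between -0.006 and 0.006 m and angle between the y axis of handle and the y axis of fixture, either way round below 0.12 rad and contact force between presser and handle above 0.5 N and linear speed of handle below 0.02 m/s); the robot touches nothing.
It fails at once if the handle is lifted out of its cradle (more than 12 mm) or tipped (height (world z) of handle above 0.05 m or angle between the y axis of handle and the y axis of fixture, either way round above 0.25 rad).
It fails at once if the robot touches the presser bar or its pad (contact force between any of the fingers, the arm and presser above 1 N).
It fails at once if a bystander is moved more than 20 mm (distance of any of syringe, vial, spare, tester, driver, heart, tray from where it was at the start of the episode above 0.02 m).
It also fails if it takes over 51 s, if anything falls off the work surface, if the arm or the gripper's body presses on something with over 40 N, if the wrist force passes 120 N, or if a joint passes its speed limit or range.

## Working session

There is one attempt and no reset: what is moved stays moved. The work goes in short steps, Python scripts to look and compute and a tool call to move; the robot and the scene stay as the last step left them, time stands still between calls to the robot, and variables do not carry over. Pictures are saved under pics/ and viewed, about 8 in all and at most 12, crops included, and the job is handed in when it is done.

Besides the shell and the picture viewer there is one more tool, called after ">>>" in YAML: its name, and indented under it one key for each argument. play_rows: Moves the arm, as the interface text tells. Its arguments: {"type":"object","properties":{"commands":{"type":"array"}},"required":["commands"]}

```bash
mkdir -p pics; cat > h.py <<'E'
import numpy as np, cv2
from station import r, viewer, job, spotter
def save(p,n): cv2.imwrite('pics/'+n+'.png', cv2.cvtColor(p['image'],cv2.COLOR_RGB2BGR))
def ray(p,uv,z):
    R=np.array(p['R']);t=np.array(p['t']);c=-R.T@t
    d=R.T@np.array([(uv[0]-p['cx'])/p['fx'],(uv[1]-p['cy'])/p['fy'],1]); return c+d*(z-c[2])/d[2]
def proj(p,X):
    q=np.array(p['R'])@np.array(X)+np.array(p['t']); return np.array([p['fx']*q[0]/q[2]+p['cx'],p['fy']*q[1]/q[2]+p['cy']])
E
python3 - <<'E'
from h import *
s=r.sense();print(s['tcp_pos'],s['ee_rot'],s['time_s'])
for n in('top','scene'):
    p=viewer.capture(n);save(p,n+'0');print(n,-np.array(p['R']).T@p['t'],p['fx'])
    for k,z in (('handle',.038),('handle_end',.038),('stop_face',.038),('lever_grip',.13),('lever_pivot',.055),('cradle_end',.02),('presser',.11),('vial',.025),('syringe',.015),('fixture',.006),('lever',.09),('heart',.1),('tray',.02),('spare',.02)):
        for d in spotter.find_in(k,p)[:3]: print(k,np.round(d['score'],2),np.round(d['uv']),np.round(ray(p,d['uv'],z),3))
E
```

```text
[ 0.28045488 -0.55790176  0.24043487] [[-1.09580686e-03 -4.48958026e-01  8.93552175e-01]
 [ 1.94204110e-03  8.93550071e-01  4.48959351e-01]
 [-9.99997514e-01  2.22728779e-03 -1.07263361e-04]] 0.0
top [ 0.38939651 -0.09081156  1.1906159 ] 403.89176259503444
handle 0.91 [283. 204.] [ 0.487 -0.122  0.038]
handle 0.75 [347. 298.] [ 0.218 -0.304  0.038]
handle 0.73 [166. 208.] [0.475 0.211 0.038]
handle_end 0.68 [167. 208.] [0.475 0.207 0.038]
handle_end 0.57 [282. 201.] [ 0.495 -0.119  0.038]
handle_end 0.46 [454. 198.] [ 0.504 -0.616  0.038]
stop_face 0.87 [270. 189.] [ 0.53  -0.085  0.038]
stop_face 0.38 [110. 153.] [0.631 0.375 0.038]
lever_grip 0.54 [249. 200.] [ 0.488 -0.03   0.13 ]
lever_pivot 0.68 [270. 189.] [ 0.528 -0.085  0.055]
lever_pivot 0.46 [108. 153.] [0.627 0.373 0.055]
cradle_end 0.84 [267. 187.] [ 0.538 -0.078  0.02 ]
cradle_end 0.72 [386. 232.] [ 0.407 -0.422  0.02 ]
presser 0.62 [270. 184.] [ 0.533 -0.084  0.11 ]
vial 0.6 [283. 231.] [ 0.41  -0.124  0.025]
vial 0.49 [303. 174.] [ 0.576 -0.18   0.025]
syringe 0.59 [284. 231.] [ 0.41  -0.127  0.015]
fixture 0.9 [274. 1
[... 711 characters left out ...]
92. 246.] [ 0.579 -0.117  0.038]
stop_face 0.71 [417. 211.] [0.666 0.34  0.038]
lever_grip 0.66 [296. 199.] [ 0.484 -0.034  0.13 ]
lever_pivot 0.95 [291. 246.] [ 0.595 -0.132  0.055]
lever_pivot 0.21 [294. 215.] [ 0.468 -0.035  0.055]
cradle_end 0.92 [291. 248.] [ 0.569 -0.115  0.02 ]
cradle_end 0.73 [261. 223.] [ 0.405 -0.126  0.02 ]
presser 0.51 [292. 214.] [ 0.521 -0.079  0.11 ]
syringe 0.79 [258. 223.] [ 0.393 -0.13   0.015]
fixture 0.69 [391. 186.] [0.466 0.416 0.006]
fixture 0.63 [290. 244.] [ 0.539 -0.097  0.006]
lever 0.7 [300. 203.] [ 0.46  -0.005  0.09 ]
heart 0.61 [212. 285.] [ 0.658 -0.427  0.1  ]
tray 0.87 [416. 210.] [0.644 0.362 0.02 ]
spare 0.9 [392. 184.] [0.472 0.412 0.02 ]
```

View pics/top0.png

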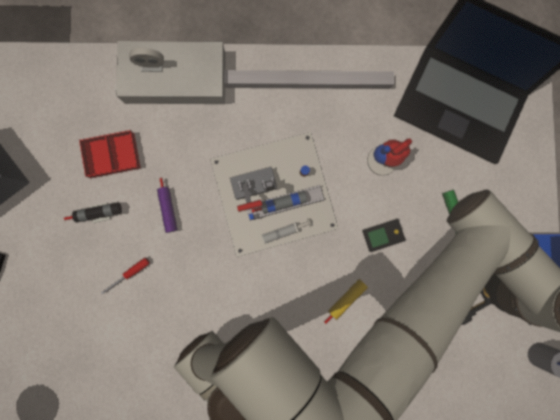

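View pics/scene0.png

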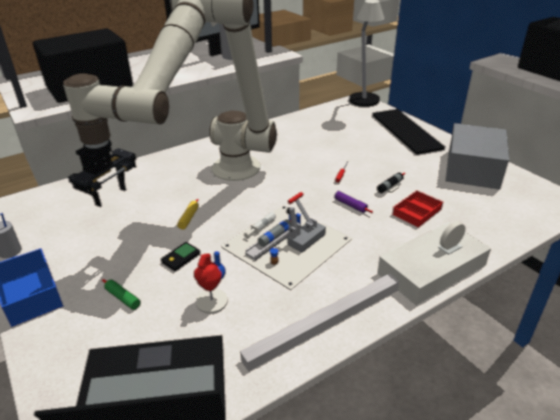

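```bash
python3 - <<'E'
from h import *
p=viewer.capture('top'); save(p,'t1')
q=viewer.capture('scene'); save(q,'s1')
a=cv2.resize(p['image'][125:265,200:350],None,fx=5,fy=4.2,interpolation=cv2.INTER_CUBIC)
a=cv2.resize(p['image'][128:263,205:345],None,fx=4.4,fy=4.4,interpolation=cv2.INTER_CUBIC)
b=cv2.resize(q['image'][180:290,215:360],None,fx=5.3,fy=5.3,interpolation=cv2.INTER_CUBIC)
for n,i in(('ta',a),('sb',b)): cv2.imwrite(f'pics/{n}.png',i[:,:,::-1]); print(i.shape)
# plate outline by white threshold in HSV
s=cv2.cvtColor(p['image'],cv2.COLOR_RGB2LAB)
print(p['image'][170,225],p['image'][150,210],p['image'][240,250],p['image'][255,240])
E
```

```text
(594, 616, 3)
(583, 768, 3)
[169 161 148] [170 160 150] [174 164 152] [164 156 144]
```

View pics/ta.png

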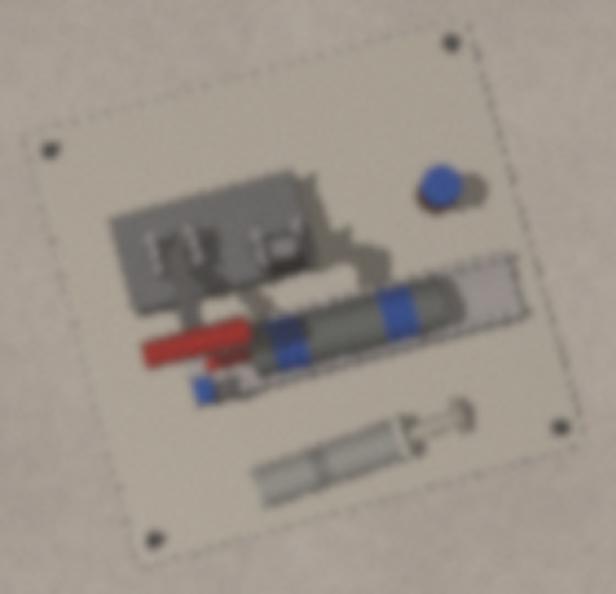

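View pics/sb.png

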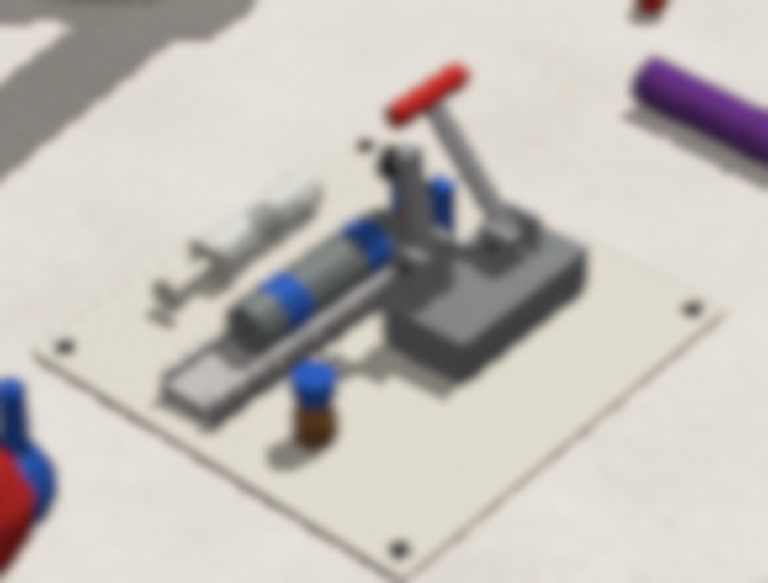

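```bash
cat >> h.py <<'E'
import json,os
def W(f):
    x,y,a=json.load(open('fix.json')); f=np.atleast_2d(np.array(f,float)); c,s=np.cos(a),np.sin(a)
    return np.c_[x+c*f[:,0]-s*f[:,1], y+s*f[:,0]+c*f[:,1], f[:,2]]
def F(w):
    x,y,a=json.load(open('fix.json')); w=np.array(w,float); c,s=np.cos(a),np.sin(a); d=w[:2]-[x,y]
    return np.array([c*d[0]+s*d[1],-s*d[0]+c*d[1],w[2]])
E
python3 - <<'E'
from h import *
from scipy.optimize import least_squares
p=viewer.capture('top');q=viewer.capture('scene')
ta=lambda u:(205+(u[0]+.5)/4.4-.5,128+(u[1]+.5)/4.4-.5)
sb=lambda u:(215+(u[0]+.5)/5.3-.5,180+(u[1]+.5)/5.3-.5)
S=[(1,-1),(1,1),(-1,1),(-1,-1)]
T=[(451,42),(51,150),(155,540),(560,428)];Q=[(398,549),(692,308),(364,146),(65,346)]
def w(v,sgn):
    x,y,a,i=v; X=.035+sgn[0]*(.15-i);Y=-.01+sgn[1]*(.155-i);c,s=np.cos(a),np.sin(a)
    return [x+c*X-s*Y,y+s*X+c*Y,.007]
def res(v,m=3):
    o=[]
    for k,sg in enumerate(S):
        if m&1:o+=list(proj(p,w(v,sg))-ta(T[k]))
        if m&2:o+=list(proj(q,w(v,sg))-sb(Q[k]))
    return np.array(o)
for m in(1,2,3):
    f=least_squares(res,[.49,-.1,.25,.015],args=(m,));print(f.x,np.round(f.fun,1))
json.dump(list(f.x[:3]),open('fix.json','w'))
print('handle end, from top', F(ray(p,ta((462,297)),.042)),'vial',F(ray(p,ta((440,188)),.05)),F(ray(q,sb((312,375)),.05)))
print('grip ends top',F(ray(p,ta((145,353)),.13)),F(ray(p,ta((250,333)),.13)))
print('grip sc',F(ray(q,sb((428,94)),.13)), 'syr ends',F(ray(p,ta((258,485)),.015)),F(ray(p,ta((472,413)),.015)))
print('end sc',F(ray(q,sb((250,325)),.038)))
print('free end face, grip W',W([[0,-110,38],[8,65,129],[75,65,55]] and [[0,-.11,.038],[.008,.065,.129],[.075,.065,.055],[.15,.065,.12]]))
E
```

```text
[ 0.48411149 -0.09616161  0.26922858  0.01496403] [ 0.1  0.2 -0.1  0.  -0.1 -0.1  0.1 -0.1]
[ 0.48319068 -0.09847186  0.26889807  0.0152776 ] [ 0.1  0.  -0.1  0.   0.1 -0.1 -0.   0.1]
[ 0.4835861  -0.09712917  0.26890332  0.01506594] [ 0.4  0.4  0.5 -0.   0.2  0.2  0.4 -0.1  0.3  0.   0.5 -0.2  0.4  0.
  0.3 -0. ]
handle end, from top [-0.0003213  -0.10519818  0.042     ] vial [ 0.07125274 -0.10968573  0.05      ] [ 0.06753548 -0.10882111  0.05      ]
grip ends top [0.01047539 0.09731261 0.13      ] [0.00550877 0.03370683 0.13      ]
grip sc [0.00844414 0.06513057 0.13      ] syr ends [-0.08268871  0.05528572  0.015     ] [-0.07438105 -0.09390033  0.015     ]
end sc [-0.00126169 -0.08865918  0.038     ]
free end face, grip W [[ 0.51281028 -0.20317608  0.038     ]
 [ 0.47402978 -0.03233969  0.129     ]
 [ 0.53862199 -0.01453951  0.055     ]
 [ 0.6109267   0.00538607  0.12      ]]
```

>>> play_rows:
  commands:
    - {"fingers": 1, "ty": 0.023, "tz": 0.048, "ax": -0.037}
    - {"fingers": 1, "ty": 0.046, "tz": 0.096, "ax": -0.074}
    - {"fingers": 1, "ty": 0.069, "tz": 0.144, "ax": -0.111}
    - {"fingers": 1, "ty": 0.092, "tz": 0.192, "ax": -0.148}
    - {"fingers": 1, "ty": 0.115, "tz": 0.24, "ax": -0.185}

```text
$.commands[0]: bad value
```

```bash
cat >> h.py <<'E'
from scipy.spatial.transform import Rotation as Ro
def go(fx,fy,z):  # z = TCP height; tool down, tool y along fixture -x
    s=r.sense(); R=np.array(s['ee_rot']); a=json.load(open('fix.json'))[2]; c,n=np.cos(a),np.sin(a)
    T=np.c_[[0,0,-1],[-c,-n,0],np.cross([0,0,-1],[-c,-n,0])]
    d=R.T@(W([[fx,fy,z]])[0]-s['tcp_pos']); w=Ro.from_matrix(R.T@T).as_rotvec()
    print('t',s['time_s'],'at',np.round(F(s['tcp_pos']),4),'F',np.round(s['wrist_force'],1),'mm',np.round(1e3*np.linalg.norm(d)),'T',np.round(d/.75,4),'A',np.round(w/np.pi,4),'j',np.round(s['joints']))
E
python3 -c "
from h import *
go(0,-.15,.2)"
```

```text
t 1.7 at [-0.3181 -0.3908  0.2416] F [-0.3  0.5 -0.5] mm 401.0 T [0.0554 0.2319 0.4788] A [-0.4373 -0.     -0.    ] j [-48.  22.   0.   0. -68. -15.]
```

>>> play_rows:
  commands:
    - {"fingers": 1, "tx": 0, "ty": 0.023, "tz": 0.048, "ax": -0.037, "ay": 0, "az": 0}
    - {"fingers": 1, "tx": 0, "ty": 0.046, "tz": 0.096, "ax": -0.074, "ay": 0, "az": 0}
    - {"fingers": 1, "tx": 0, "ty": 0.069, "tz": 0.144, "ax": -0.111, "ay": 0, "az": 0}
    - {"fingers": 1, "tx": 0, "ty": 0.092, "tz": 0.192, "ax": -0.148, "ay": 0, "az": 0}
    - {"fingers": 1, "tx": 0, "ty": 0.115, "tz": 0.24, "ax": -0.185, "ay": 0, "az": 0}

```text
time_s: 2.12
tcp_pos: [0.4036, -0.399, 0.2417]
ee_rot: [[0.0, -0.869, 0.496], [-0.0, 0.496, 0.869], [-1.0, -0.0, -0.0]]
wrist_force: [0.6, 0.6, 0.2]
gripper_width: 0.708
```

```bash
python3 -c "
from h import *
go(0,-.15,.2)"
```

```text
t 2.1167 at [-0.1574 -0.2698  0.2417] F [0.6 0.6 0.2] mm 202.0 T [ 0.0557 -0.0349  0.2614] A [-2.507e-01 -1.000e-04  1.000e-04] j [-28.  16.  -8.   0. -66.  -1.]
```

Tracking is exact. I'll finish the approach in two calls.

>>> play_rows:
  commands:
    - {"fingers": 1, "tx": 0.005, "ty": -0.005, "tz": 0.05, "ax": -0.036, "ay": 0, "az": 0}
    - {"fingers": 1, "tx": 0.015, "ty": -0.011, "tz": 0.1, "ax": -0.072, "ay": 0, "az": 0}
    - {"fingers": 1, "tx": 0.03, "ty": -0.018, "tz": 0.15, "ax": -0.108, "ay": 0, "az": 0}
    - {"fingers": 1, "tx": 0.043, "ty": -0.026, "tz": 0.205, "ax": -0.144, "ay": 0, "az": 0}
    - {"fingers": 1, "tx": 0.0557, "ty": -0.0349, "tz": 0.2575, "ax": -0.18, "ay": 0, "az": 0}

```text
time_s: 2.53
tcp_pos: [0.5225, -0.245, 0.1999]
ee_rot: [[0.001, -0.999, -0.047], [-0.0, -0.047, 0.999], [-1.0, -0.001, -0.0]]
wrist_force: [1.1, -0.3, -0.6]
gripper_width: 0.328
```

>>> play_rows:
  commands:
    - {"fingers": 1, "tx": 0, "ty": 0, "tz": 0, "ax": -0.036, "ay": 0, "az": 0}
    - {"fingers": 1, "tx": 0, "ty": 0, "tz": 0, "ax": -0.0707, "ay": 0, "az": 0}
    - {"fingers": 1, "tx": 0, "ty": 0, "tz": 0, "ax": -0.0707, "ay": 0, "az": 0}

```text
time_s: 2.78
tcp_pos: [0.5223, -0.2458, 0.1996]
ee_rot: [[-0.001, -0.964, -0.264], [0.0, -0.264, 0.964], [-1.0, 0.001, 0.0]]
wrist_force: [-0.1, -0.3, -0.3]
gripper_width: 0.094
```

```bash
python3 - <<'E'
from h import *
go(0,-.15,.052)
p=viewer.capture('top');q=viewer.capture('scene')
a=cv2.resize(p['image'][148:248,215:355],None,fx=2.8,fy=2.8,interpolation=cv2.INTER_CUBIC)
b=cv2.resize(q['image'][170:270,215:355],None,fx=2.8,fy=2.8,interpolation=cv2.INTER_CUBIC)
cv2.imwrite('pics/ap.png',np.hstack([a,b])[:,:,::-1])
E
```

```text
t 2.7833 at [-0.0022 -0.1536  0.1996] F [-0.1 -0.3 -0.3] mm 148.0 T [ 0.1968 -0.003   0.0048] A [-0.0004  0.0001 -0.0002] j [ -9.  19. -10.   0. -61.  24.]
```

View pics/ap.png

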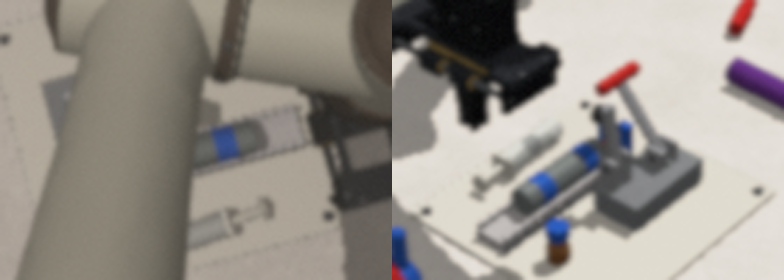

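>>> play_rows:
  commands:
    - {"fingers": 1, "tx": 0.05, "ty": -0.003, "tz": 0, "ax": 0, "ay": 0, "az": 0}
    - {"fingers": 1, "tx": 0.1, "ty": -0.003, "tz": 0, "ax": 0, "ay": 0, "az": 0}
    - {"fingers": 1, "tx": 0.15, "ty": -0.003, "tz": 0, "ax": 0, "ay": 0, "az": 0}
    - {"fingers": 1, "tx": 0.18, "ty": -0.003, "tz": 0, "ax": 0, "ay": 0, "az": 0}
    - {"fingers": 1, "tx": 0.196, "ty": -0.003, "tz": 0, "ax": 0, "ay": 0, "az": 0}

```text
time_s: 3.3
tcp_pos: [0.5213, -0.2463, 0.0494]
ee_rot: [[-0.006, -0.967, -0.256], [0.002, -0.256, 0.967], [-1.0, 0.005, 0.003]]
wrist_force: [0.7, 0.4, -0.7]
gripper_width: 0.004
```

```bash
python3 - <<'E'
from h import *
go(0,-.0765,.052)
q=viewer.capture('scene')
b=cv2.resize(q['image'][170:280,215:355],None,fx=4.5,fy=4.5,interpolation=cv2.INTER_CUBIC)
cv2.imwrite('pics/dn.png',b[:,:,::-1])
E
```

```text
t 3.3 at [-0.0033 -0.1539  0.0494] F [ 0.7  0.4 -0.7] mm 77.0 T [-0.0031 -0.0033  0.1032] A [-0.0031  0.001  -0.0016] j [ -9.  29. -19.  -0. -42.  24.]
```

View pics/dn.png

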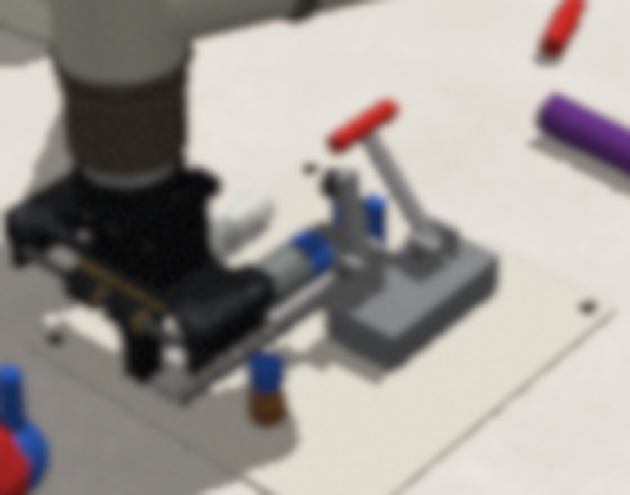

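>>> play_rows:
  commands:
    - {"fingers": 1, "tx": -0.003, "ty": -0.003, "tz": 0.012, "ax": 0, "ay": 0, "az": 0}
    - {"fingers": 1, "tx": -0.003, "ty": -0.003, "tz": 0.024, "ax": 0, "ay": 0, "az": 0}
    - {"fingers": 1, "tx": -0.003, "ty": -0.003, "tz": 0.036, "ax": 0, "ay": 0, "az": 0}
    - {"fingers": 1, "tx": -0.003, "ty": -0.003, "tz": 0.045, "ax": 0, "ay": 0, "az": 0}
    - {"fingers": 1, "tx": -0.003, "ty": -0.003, "tz": 0.052, "ax": 0, "ay": 0, "az": 0}

```text
time_s: 3.77
tcp_pos: [0.5161, -0.2068, 0.0565]
ee_rot: [[0.002, -0.965, -0.261], [-0.0, -0.261, 0.965], [-1.0, -0.002, -0.001]]
wrist_force: [-0.6, 0.7, -0.1]
gripper_width: 0.006
```

>>> play_rows:
  commands:
    - {"fingers": 1, "tx": 0, "ty": 0, "tz": 0.006, "ax": 0, "ay": 0, "az": 0}
    - {"fingers": 1, "tx": 0, "ty": 0, "tz": 0.012, "ax": 0, "ay": 0, "az": 0}
    - {"fingers": 1, "tx": 0, "ty": 0, "tz": 0.018, "ax": 0, "ay": 0, "az": 0}
    - {"fingers": 1, "tx": 0, "ty": 0, "tz": 0.024, "ax": 0, "ay": 0, "az": 0}
    - {"fingers": 1, "tx": 0, "ty": 0, "tz": 0.03, "ax": 0, "ay": 0, "az": 0}

```text
time_s: 4.18
tcp_pos: [0.5102, -0.186, 0.0553]
ee_rot: [[0.001, -0.965, -0.261], [-0.0, -0.261, 0.965], [-1.0, -0.001, -0.0]]
wrist_force: [0.7, -2.4, 1.3]
gripper_width: 0.005
```

```bash
python3 -c "
from h import *
go(0,-.0745,.052)"
```

```text
t 4.1833 at [ 0.0021 -0.0928  0.0553] F [ 0.7 -2.4  1.3] mm 19.0 T [0.0044 0.0029 0.0243] A [-0.0016 -0.0001  0.0002] j [ -3.  26. -24.   0. -40.  18.]
```

>>> play_rows:
  commands:
    - {"fingers": 1, "tx": 0.003, "ty": 0.003, "tz": 0.0045, "ax": 0, "ay": 0, "az": 0}
    - {"fingers": 1, "tx": 0.003, "ty": 0.003, "tz": 0.009, "ax": 0, "ay": 0, "az": 0}
    - {"fingers": 1, "tx": 0.003, "ty": 0.003, "tz": 0.0135, "ax": 0, "ay": 0, "az": 0}
    - {"fingers": 1, "tx": 0.003, "ty": 0.003, "tz": 0.017, "ax": 0, "ay": 0, "az": 0}
    - {"fingers": 1, "tx": 0.003, "ty": 0.003, "tz": 0.02, "ax": 0, "ay": 0, "az": 0}

```text
time_s: 4.6
tcp_pos: [0.5037, -0.172, 0.0527]
ee_rot: [[-0.001, -0.965, -0.261], [0.0, -0.261, 0.965], [-1.0, 0.001, 0.0]]
wrist_force: [0.6, -0.3, 0.1]
gripper_width: 0.006
```

```bash
python3 -c "
from h import *
go(0,-.0745,.052)"
```

```text
t 4.6 at [-0.0005 -0.0775  0.0527] F [ 0.6 -0.3  0.1] mm 3.0 T [ 0.0009 -0.0007  0.004 ] A [-0.0017  0.0001 -0.0002] j [ -1.  26. -26.  -0. -39.  17.]
```

>>> play_rows:
  commands:
    - {"fingers": 1, "tx": 0, "ty": 0, "tz": 0.0013, "ax": 0, "ay": 0, "az": 0}
    - {"fingers": 1, "tx": 0, "ty": 0, "tz": 0.0026, "ax": 0, "ay": 0, "az": 0}
    - {"fingers": 1, "tx": 0, "ty": 0, "tz": 0.004, "ax": 0, "ay": 0, "az": 0}
    - {"fingers": 1, "tx": 0, "ty": 0, "tz": 0.004, "ax": 0, "ay": 0, "az": 0}

```text
time_s: 4.93
tcp_pos: [0.504, -0.1702, 0.0533]
ee_rot: [[0.002, -0.965, -0.262], [-0.001, -0.262, 0.965], [-1.0, -0.001, -0.002]]
wrist_force: [0.9, -5.2, -1.0]
gripper_width: 0.007
```

>>> play_rows:
  commands:
    - {"fingers": 1, "tx": 0, "ty": 0, "tz": 0.0013, "ax": 0, "ay": 0, "az": 0}
    - {"fingers": 1, "tx": 0, "ty": 0, "tz": 0.002, "ax": 0, "ay": 0, "az": 0}
    - {"fingers": 1, "tx": 0, "ty": 0, "tz": 0.002, "ax": 0, "ay": 0, "az": 0}

```text
time_s: 5.18
tcp_pos: [0.5043, -0.17, 0.0537]
ee_rot: [[0.003, -0.965, -0.262], [-0.003, -0.262, 0.965], [-1.0, -0.002, -0.004]]
wrist_force: [2.9, -10.6, -0.5]
gripper_width: 0.007
```

```bash
python3 -c "
from h import *
go(0,-.0745,.052)"
```

```text
t 5.1833 at [ 0.0006 -0.0757  0.0537] F [  2.9 -10.6  -0.5] mm 2.0 T [0.0022 0.0008 0.0017] A [-0.0012 -0.0011  0.0007] j [ -1.  25. -26.   0. -38.  16.]
```

>>> play_rows:
  commands:
    - {"fingers": 1, "tx": 0, "ty": 0, "tz": -0.02, "ax": 0, "ay": 0, "az": 0}
    - {"fingers": 1, "tx": -0.01, "ty": 0, "tz": -0.04, "ax": 0, "ay": 0, "az": 0}
    - {"fingers": 1, "tx": -0.06, "ty": 0, "tz": -0.04, "ax": 0, "ay": 0, "az": 0}
    - {"fingers": 1, "tx": -0.11, "ty": 0, "tz": -0.04, "ax": 0, "ay": 0, "az": 0}
    - {"fingers": 1, "tx": -0.16, "ty": 0, "tz": -0.04, "ax": 0, "ay": 0, "az": 0}

```text
time_s: 5.6
tcp_pos: [0.5099, -0.1971, 0.1737]
ee_rot: [[-0.002, -0.966, -0.26], [0.0, -0.26, 0.966], [-1.0, 0.002, 0.001]]
wrist_force: [2.3, -0.5, 0.1]
gripper_width: 0.006
```

>>> play_rows:
  commands:
    - {"fingers": 1, "tx": -0.05, "ty": 0, "tz": 0, "ax": 0, "ay": 0, "az": 0}
    - {"fingers": 1, "tx": -0.09, "ty": 0.02, "tz": 0, "ax": 0, "ay": 0, "az": 0}
    - {"fingers": 1, "tx": -0.09, "ty": 0.05, "tz": 0.02, "ax": 0, "ay": 0, "az": 0}
    - {"fingers": 1, "tx": -0.09, "ty": 0.08, "tz": 0.05, "ax": 0, "ay": 0, "az": 0}

```text
time_s: 5.93
tcp_pos: [0.4436, -0.1768, 0.2422]
ee_rot: [[0.005, -0.966, -0.259], [-0.0, -0.259, 0.966], [-1.0, -0.004, -0.001]]
wrist_force: [0.2, 0.5, -0.6]
gripper_width: 0.003
```

```bash
python3 - <<'E'
from h import *
go(-.055,.068,.24)
q=viewer.capture('scene')
b=cv2.resize(q['image'][170:280,215:355],None,fx=4.5,fy=4.5,interpolation=cv2.INTER_CUBIC)
cv2.imwrite('pics/up.png',b[:,:,::-1])
E
```

```text
t 5.9333 at [-0.0597 -0.0662  0.2422] F [ 0.2  0.5 -0.6] mm 134.0 T [ 0.0027 -0.005   0.179 ] A [-0.0023 -0.0004  0.0014] j [ -2.   7. -20.   0. -63.  17.]
```

View pics/up.png

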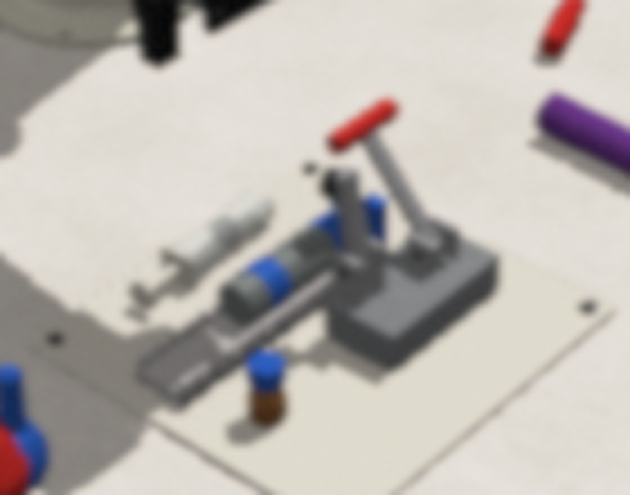

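>>> play_rows:
  commands:
    - {"fingers": 1, "tx": 0, "ty": -0.005, "tz": 0.05, "ax": 0, "ay": 0, "az": 0}
    - {"fingers": 1, "tx": 0.002, "ty": -0.005, "tz": 0.1, "ax": 0, "ay": 0, "az": 0}
    - {"fingers": 1, "tx": 0.002, "ty": -0.005, "tz": 0.15, "ax": 0, "ay": 0, "az": 0}
    - {"fingers": 1, "tx": 0.002, "ty": -0.005, "tz": 0.179, "ax": 0, "ay": 0, "az": 0}
    - {"fingers": 1, "tx": 0.002, "ty": -0.005, "tz": 0.179, "ax": 0, "ay": 0, "az": 0}

```text
time_s: 6.4
tcp_pos: [0.4103, -0.0433, 0.2391]
ee_rot: [[0.0, -0.964, -0.265], [0.001, -0.265, 0.964], [-1.0, -0.0, 0.001]]
wrist_force: [0.4, 0.4, -0.1]
gripper_width: -0.001
```

```bash
python3 - <<'E'
from h import *
go(-.055,.068,.144)
q=viewer.capture('scene')
c=lambda X:np.round((proj(q,W([X])[0])-[215,170]+.5)*4.5)
for y in(-.062,-.065,-.07,-.08): print(y,'face bottom/-x/top',c([0,y,.02]),c([-.018,y,.038]),c([0,y,.056]))
E
```

```text
t 6.4 at [-0.0564  0.0714  0.2391] F [ 0.4  0.4 -0.1] mm 95.0 T [ 0.1268 -0.0018 -0.0046] A [-0.0003  0.0003  0.0002] j [ 17.   1. -27.  -0. -62.  -1.]
-0.062 face bottom/-x/top [240. 324.] [221. 294.] [239. 284.]
-0.065 face bottom/-x/top [237. 326.] [218. 296.] [236. 286.]
-0.07 face bottom/-x/top [233. 329.] [214. 299.] [231. 290.]
-0.08 face bottom/-x/top [223. 336.] [204. 306.] [221. 296.]
```

>>> play_rows:
  commands:
    - {"fingers": 1, "tx": 0.045, "ty": 0, "tz": -0.004, "ax": 0, "ay": 0, "az": 0}
    - {"fingers": 1, "tx": 0.09, "ty": 0, "tz": -0.004, "ax": 0, "ay": 0, "az": 0}
    - {"fingers": 1, "tx": 0.127, "ty": 0, "tz": -0.004, "ax": 0, "ay": 0, "az": 0}
    - {"fingers": 1, "tx": 0.127, "ty": 0, "tz": -0.004, "ax": 0, "ay": 0, "az": 0}

```text
time_s: 6.78
tcp_pos: [0.4084, -0.0501, 0.139]
ee_rot: [[-0.012, -0.966, -0.258], [-0.002, -0.258, 0.966], [-1.0, 0.012, 0.001]]
wrist_force: [-0.8, 0.6, 0.2]
gripper_width: 0.004
```

>>> play_rows:
  commands:
    - {"fingers": 1, "tx": 0, "ty": -0.013, "tz": 0, "ax": 0, "ay": 0, "az": 0}
    - {"fingers": 1, "tx": 0, "ty": -0.026, "tz": 0, "ax": 0, "ay": 0, "az": 0}
    - {"fingers": 1, "tx": 0, "ty": -0.039, "tz": 0, "ax": 0, "ay": 0, "az": 0}
    - {"fingers": 1, "tx": 0, "ty": -0.052, "tz": 0, "ax": 0, "ay": 0, "az": 0}
    - {"fingers": 1, "tx": 0, "ty": -0.065, "tz": 0, "ax": 0, "ay": 0, "az": 0}

```text
time_s: 7.2
tcp_pos: [0.4583, -0.0365, 0.1445]
ee_rot: [[-0.006, -0.965, -0.26], [-0.002, -0.26, 0.965], [-1.0, 0.006, -0.0]]
wrist_force: [-15.9, -3.4, 12.4]
gripper_width: 0.004
```

```bash
python3 - <<'E'
from h import *
go(.08,.068,.15)
q=viewer.capture('scene')
b=cv2.resize(q['image'][160:280,215:355],None,fx=4.5,fy=4.5,interpolation=cv2.INTER_CUBIC)
cv2.imwrite('pics/lv.png',b[:,:,::-1])
E
```

```text
t 7.2 at [-0.0083  0.0652  0.1445] F [-15.9  -3.4  12.4] mm 88.0 T [-0.0081 -0.1176  0.0044] A [-0.0017 -0.     -0.002 ] j [ 16.  12. -30.   0. -49.  -1.]
```

View pics/lv.png

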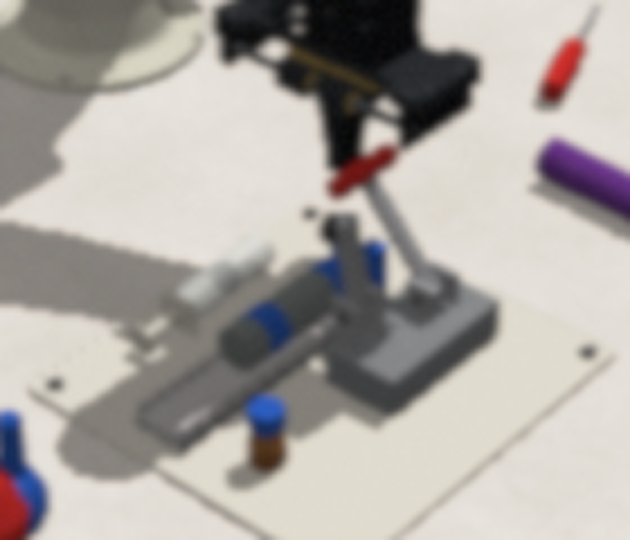

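>>> play_rows:
  commands:
    - {"fingers": 1, "tx": -0.003, "ty": -0.012, "tz": 0, "ax": 0, "ay": 0, "az": 0}
    - {"fingers": 1, "tx": -0.006, "ty": -0.024, "tz": 0, "ax": 0, "ay": 0, "az": 0}
    - {"fingers": 1, "tx": -0.008, "ty": -0.036, "tz": 0, "ax": 0, "ay": 0, "az": 0}
    - {"fingers": 1, "tx": -0.01, "ty": -0.048, "tz": 0, "ax": 0, "ay": 0, "az": 0}
    - {"fingers": 1, "tx": -0.012, "ty": -0.06, "tz": 0, "ax": 0, "ay": 0, "az": 0}

```text
time_s: 7.67
tcp_pos: [0.4955, -0.0269, 0.1523]
ee_rot: [[-0.017, -0.966, -0.259], [-0.004, -0.259, 0.966], [-1.0, 0.018, 0.0]]
wrist_force: [-8.0, -1.9, 8.5]
gripper_width: 0.006
```

```bash
python3 -c "
from h import *
go(.085,.066,.15)"
```

```text
t 7.6667 at [0.0301 0.0645 0.1523] F [-8.  -1.9  8.5] mm 55.0 T [ 0.0018 -0.0732  0.0025] A [-0.0021  0.0001 -0.0057] j [ 16.  15. -24.  -0. -52.  -1.]
```

>>> play_rows:
  commands:
    - {"fingers": 1, "tx": 0, "ty": -0.014, "tz": 0, "ax": 0, "ay": 0, "az": 0}
    - {"fingers": 1, "tx": 0, "ty": -0.028, "tz": 0, "ax": 0, "ay": 0, "az": 0}
    - {"fingers": 1, "tx": 0, "ty": -0.042, "tz": 0, "ax": 0, "ay": 0, "az": 0}
    - {"fingers": 1, "tx": 0, "ty": -0.056, "tz": 0, "ax": 0, "ay": 0, "az": 0}
    - {"fingers": 1, "tx": 0, "ty": -0.07, "tz": 0, "ax": 0, "ay": 0, "az": 0}

```text
time_s: 8.08
tcp_pos: [0.5553, -0.01, 0.1529]
ee_rot: [[0.002, -0.965, -0.261], [0.001, -0.261, 0.965], [-1.0, -0.002, 0.0]]
wrist_force: [0.3, -0.6, 0.4]
gripper_width: 0.004
```

```bash
python3 - <<'E'
from h import *
go(.085,.066,.15)
q=viewer.capture('scene')
b=cv2.resize(q['image'][160:280,215:355],None,fx=4.5,fy=4.5,interpolation=cv2.INTER_CUBIC)
cv2.imwrite('pics/lk.png',b[:,:,::-1])
E
```

```text
t 8.0833 at [0.0922 0.065  0.1529] F [ 0.3 -0.6  0.4] mm 8.0 T [0.0038 0.0097 0.0013] A [-0.0016  0.      0.0006] j [ 16.  20. -17.  -0. -53.  -1.]
```

View pics/lk.png

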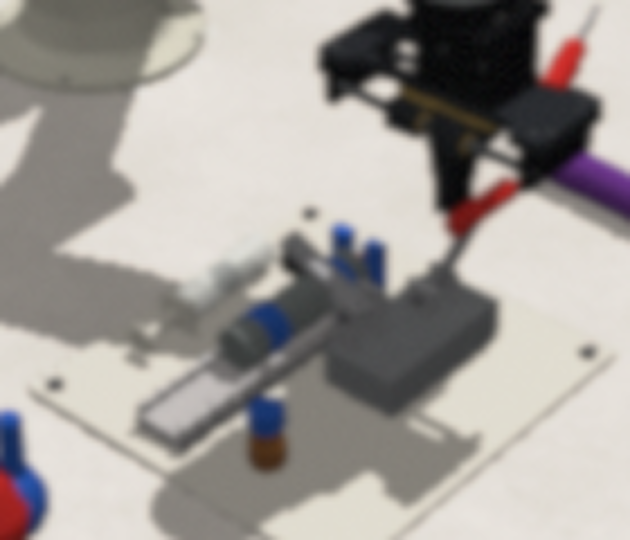

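>>> play_rows:
  commands:
    - {"fingers": 1, "tx": 0, "ty": -0.01, "tz": 0, "ax": 0, "ay": 0, "az": 0}
    - {"fingers": 1, "tx": 0, "ty": -0.01, "tz": 0, "ax": 0, "ay": 0, "az": 0}
    - {"fingers": 1, "tx": 0, "ty": -0.01, "tz": 0, "ax": 0, "ay": 0, "az": 0}
    - {"fingers": 1, "tx": 0, "ty": -0.01, "tz": 0, "ax": 0, "ay": 0, "az": 0}
    - {"fingers": 1, "tx": 0, "ty": -0.01, "tz": 0, "ax": 0, "ay": 0, "az": 0}

```text
time_s: 8.55
tcp_pos: [0.5604, -0.0087, 0.1526]
ee_rot: [[-0.0, -0.965, -0.261], [0.0, -0.261, 0.965], [-1.0, 0.0, 0.0]]
wrist_force: [-0.4, 0.3, 1.0]
gripper_width: 0.005
```

>>> play_rows:
  commands:
    - {"fingers": 1, "tx": -0.04, "ty": 0, "tz": 0, "ax": 0, "ay": 0, "az": 0}
    - {"fingers": 1, "tx": -0.09, "ty": 0, "tz": 0, "ax": 0, "ay": 0, "az": 0}
    - {"fingers": 1, "tx": -0.14, "ty": 0.03, "tz": 0, "ax": 0, "ay": 0, "az": 0}
    - {"fingers": 1, "tx": -0.14, "ty": 0.08, "tz": 0.02, "ax": 0, "ay": 0, "az": 0}
    - {"fingers": 1, "tx": -0.14, "ty": 0.13, "tz": 0.04, "ax": 0, "ay": 0, "az": 0}

```text
time_s: 8.97
tcp_pos: [0.4591, -0.005, 0.2598]
ee_rot: [[0.005, -0.966, -0.259], [0.002, -0.259, 0.966], [-1.0, -0.005, 0.0]]
wrist_force: [-0.0, 1.1, -0.4]
gripper_width: 0.002
```

>>> play_rows:
  commands:
    - {"fingers": 1, "tx": 0, "ty": 0.05, "tz": 0.02, "ax": 0, "ay": 0, "az": 0}
    - {"fingers": 1, "tx": 0, "ty": 0.1, "tz": 0.04, "ax": 0, "ay": 0, "az": 0}
    - {"fingers": 1, "tx": 0, "ty": 0.1, "tz": 0.04, "ax": 0, "ay": 0, "az": 0}
    - {"fingers": 1, "tx": 0, "ty": 0.1, "tz": 0.04, "ax": 0, "ay": 0, "az": 0}

```text
time_s: 9.3
tcp_pos: [0.3767, 0.0041, 0.2585]
ee_rot: [[0.003, -0.965, -0.262], [0.001, -0.262, 0.965], [-1.0, -0.003, 0.001]]
wrist_force: [1.4, 0.4, 0.6]
gripper_width: 0.007
```

```bash
python3 - <<'E'
from h import *
go(.085,.066,.15)
q=viewer.capture('scene')
b=cv2.resize(q['image'][160:280,215:355],None,fx=4.5,fy=4.5,interpolation=cv2.INTER_CUBIC)
cv2.imwrite('pics/end.png',b[:,:,::-1])
c=lambda X:np.round((proj(q,W([X])[0])-[215,160]+.5)*4.5)
print('face',c([0,-.065,.02]),c([-.018,-.065,.038]))
for L in(1.45,1.6):
    a=L-.733
    print('grip ends',L,c([.075+.1*np.sin(a),.032,.055+.1*np.cos(a)]),c([.075+.1*np.sin(a),.098,.055+.1*np.cos(a)]))
E
```

```text
t 9.3 at [-0.0762  0.126   0.2585] F [1.4 0.4 0.6] mm 203.0 T [ 0.1452 -0.2147 -0.0794] A [-0.001   0.0002  0.0009] j [ 26.  -4. -29.  -0. -65. -11.]
face [237. 371.] [218. 341.]
grip ends 1.45 [482. 262.] [540. 219.]
grip ends 1.6 [494. 280.] [551. 237.]
```

View pics/end.png

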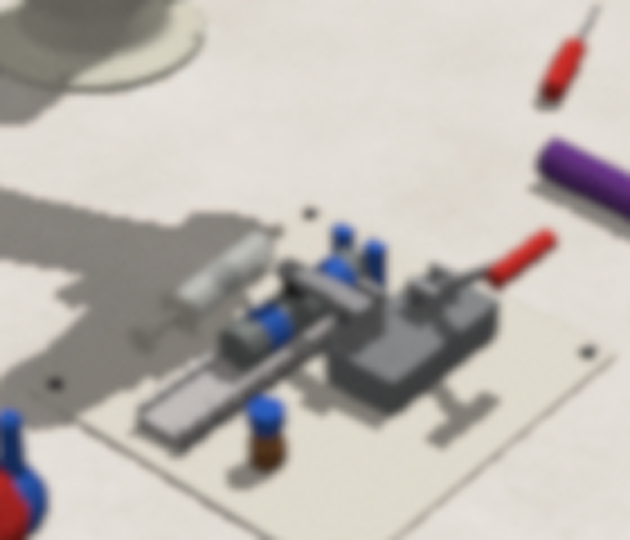

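```bash
python3 -c "
from h import *
print(job.finish_job())"
```

```text
the job is handed in; nothing more can be done
None
```

The handle is home against the fork stop, the clamp lever is locked, and the job is handed in. It took about 9.3 s of the 51 s allowed.

- **Handle:** I pushed it along the cradle with the closed fingertips until the force rose to about 10 N with no further movement. In the last picture its free end matches the fully seated position to within 1–2 mm.
- **Lever:** I pushed the red grip over from its open side until the force fell to zero, then backed the arm away. In the last picture the grip ends at (494, 278) and (551, 238) match the predicted positions for 1.6 rad, (494, 280) and (551, 237).
- **Presser:** The bar lies level across the handle. I could not measure the pad force, so I'm relying on that view for it.
- **Bystanders:** The syringe and vial look unmoved. I didn't re-measure the other bystanders, but the arm never went near them. The arm ended clear of everything.

None of the checks failed. The one disagreement was early on: the two cameras placed the handle's starting end about 16 mm apart. It didn't matter, because I pushed until contact.

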